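# Pump and hold a trolley brake lever

### The arm

A 6-joint arm with a two-finger parallel gripper is mounted at the origin on the work surface. World frame = base frame: x ahead of the robot, y to its left, z up, the work surface at z = 0. Lengths are in m, angles in rad, forces in N, time in s.
With the tool pointing down it reaches from about 0.35 to 0.85 m from the base axis. Payload 8.1 kg.
Tool frame: the origin (TCP) lies at the very end of the fingers, on their centre line; the grasp point (between the pads) lies 19 mm behind it; z points along the fingers, y is the direction in which the jaws open and shut (so a half turn about z gives the same grasp; the last joint's range is limited). The gripper opens to 93 mm and grips with 3 to 60 N. Pads are 15 mm wide; open, the fingers measure 128 mm over their backs; the gripper's body (75 mm by 188 mm) begins 65 mm behind the grasp point.
Start: joints at [1.145, 0.13, 1.488, -0, 1.523, -0.085], TCP at [0.201, 0.566, 0.219] pointing down, gripper open.
Joint ranges: [-2.96, 2.96], [-0.89, 2.26], [0.02, 2.5], [-1.34, 4.48], [0, 2.73], [-2.66, 2.66]. Speed limits (rad/s): [2.39, 2.39, 2.79, 3.14, 3.14, 3.14].

### API

Orientations are given as a rotation vector (axis times angle).
In Python, from plant import robot gives the robot as it stands.
- The arm moves only by the shell command python3 -m pendant 'ROWS' [OPENING] [FORCE]. ROWS is JSON, a list of rows, each an object with "delta_pos": the shift along the tool's x, y, z in m, a list of three; "spin": the turn about the tool's z in rad. In form: [{"delta_pos": [dx, dy, dz], "spin": spin}, ...]. A call has 1 to 10 rows; each row is the pose to reach, as a shift and turn from the pose measured when the call began, along the tool's axes at that moment; what a row does not reach only later rows make up. A row lasts 1/10 s, in which the tool goes at most 50 mm and 8.59 degrees, less where a joint would pass 70% of its speed; a pose out of reach is approached as far as the arm can. A call with a gripper value outside its range is refused whole. OPENING is the closure, from -1 (fully open) to 1 (shut), set as the call begins (- or left out, the last holds). The fingers move at their own pace and stop on an object; FORCE is the grip in N (left out, the last holds). Time passes only in rows, so rows that repeat a pose let the fingers close. It gives the time, the measured TCP pose, the force and the opening at its end, in the units of the state.
- robot.read_state(): the state, without advancing time (a new reading comes with each control period).
- robot.read_camera(name): name is "scene" or "side" or "wrist"; returns a dict with "color" (420x560x3 uint8, blue, green, red), "camera_matrix" (3x3 intrinsics, pixels), "D" ([k1, k2, p1, p2, k3] as OpenCV has them; the pictures are not rectified), "R" (3x3) and "t" (3): a world point X has camera coordinates R X + t. Camera axes: x right, y down, z forward; pixel columns grow to the right and rows downward; lengths in m; the calibration is good to about 2 mm. A picture is of the moment at which its call begins. There is no depth.
- robot.close_job(): hands the job in, once; it reports no verdict.
Trained networks look in the newest picture that a camera, given by its name, has taken for a name from the list of things; names that differ only in an ending like _2 or _b are one class to them, and where a whole thing is asked for, a point or a joint stands for the part that bears it (a point fixed in the world has none). Each returns a list of dicts, best first, with "score" (0 to 1); they miss things now and then, are a little off and sometimes report something else, mostly with a low value. They report only what shows in the picture. A call takes as long as a camera call.
- robot.outline_of(camera, label): "mask" (420x560 bool, what is visible of it).
- robot.mark_of(camera, label): "location" ([x, y, z] in m, in the coordinates of the camera as it stood for that picture, good to about 4 mm: a listed point, or the origin of a listed thing).
The state is a dict: "t": time; "q": joint angles; "dq": joint speeds; "joint_torque": joint torques, N m; "tool_pos": TCP position; "orientation": TCP orientation; "force": force on the tool from outside, world axes, zero at the start; "wrist_torque": the same for the moment, N m; "opening": finger opening in m.
Only numpy, scipy, OpenCV 4.12 (cv2) and the standard library are available. Lean on these libraries where they do the work, as an engineer would, in place of code of your own. Each camera call takes 0.05 s, during which the arm holds its last target.

### The job

Check the refilled brake of the tray trolley: with the fingertips or the backs of the fingers on the outer face of the red lever, never gripping it or putting a finger behind it, press it in towards the bar until it stops short of the bar, stay there a moment, and let it come all the way back out. Then press it in to its stop a second time and finish while still holding it there. Do not force the lever, and leave the yellow lever and everything else on the bench as it is.

Things in the scene. Friction and masses are not known exactly. Their poses are not given: they have to be found in the camera images.
- red_handlebar: Trolley handlebar with the red lever, fixed on a grey stand (base 110 x 200 x 12 mm). Origin on the bench under the bar's middle. Bar along own y, 240 mm, axis 100 mm up; rubber grip 32 mm thick, y -22 to 103. Lever on its -x side, facing the robot, at bar height: pressed in towards own +x. Lever pivot at x -45, y -75 mm. Black mount and reservoir on the bar at y -112 to -50, up to 148 mm high.
- red_lever (a joint): Angle of the red lever on its upright pivot: 0 rad = fully out (rest), grows as pressed in, 0.28 = end stop: blade parallel to the bar (own y), inner face 24 mm short of the grip. A spring returns it: at the pressing point 2.6 N at first, 7.5 N just before the stop, then rigid. Let go, it comes out by itself.
- red_lever_press (a point): Pressing point, centre of the red blade's section, 115 mm from the pivot, 40 mm short of the tip, 100 mm above the bench; moves with the lever, 32 mm from out to stop. Own y: along the blade to the tip; own x: square to the blade towards the bar (press this way); z up. Blade 10 mm thick (x), 18 tall (z), 155 long. Outer face at x = -5 mm; free air beside it and below, down to the base plate.
- yellow_handlebar: The second handlebar on the same kind of stand, same sizes and layout, with a yellow lever. To be left alone. Either handlebar may be on the left or the right.
- yellow_lever (a joint): Angle of the yellow lever, 0 = fully out. To be left alone.
- tip_box: Bystander: closed purple plastic box, 85 x 120 x 44 mm, loose; origin under its centre
- sample_rack: Bystander: dark rack with a yellow top, 80 x 115 x 54 mm, loose; origin under its centre
- spray_flask: Bystander: white plastic flask with a green cap, 68 mm across, 170 mm tall, loose; origin under its centre
- fluid_bottle: Bystander: small amber bottle with a black cap, 52 mm across, 110 mm tall, loose; origin under its centre
- seedling_pot: Bystander: terracotta pot, 64 mm across, 58 mm tall, with a 50 mm seedling, loose; origin under its centre; stands between the two handlebars
- hex_driver: Bystander: orange-handled screwdriver lying on the bench on the robot's side of the handlebars, loose
- spanner: Bystander: steel spanner lying on the bench on the robot's side of the handlebars, loose

How it is judged:
On the way, in this order (a step that is already met when the one before it is completed fails the run):
1. the red lever is pressed in to its stop (over 0.255 of 0.28 rad) by the fingers for 0.3 s (value of joint red_lever above 0.255 rad and contact force between the fingers and red_lever above 2 N), for 0.3 s.
2. the red lever has come back out (under 0.03 rad) (value of joint red_lever below 0.03 rad), for 0.2 s.
At the end, for the whole second after the job is handed in: The fingers hold the red lever at its stop (over 0.255 of 0.28 rad, more than 2 N of contact); the yellow lever is out (under 0.03 rad) and every loose thing is within 20 mm of where it was (all of step 1 and value of joint yellow_lever below 0.03 rad and distance of each of tip_box, sample_rack, spray_flask, fluid_bottle, seedling_pot, hex_driver, spanner from where it was at the start of the episode below 0.02 m); the arm keeps its last pose, push and grip.
It fails at once if the red lever is taken between the fingers, or a finger is put in the gap between lever and bar (x of the grasp point in the frame of red_lever_press between -0.008 and 0.045 m and y of the grasp point in the frame of red_lever_press between -0.12 and 0.055 m and z of the grasp point in the frame of red_lever_press between -0.09 and 0.025 m).
It fails at once if the lever is forced (over 45 N) (contact force between the fingers and red_lever above 45 N).
It fails at once if the yellow lever is moved (over 0.03 rad) (value of joint yellow_lever above 0.03 rad).
It fails at once if a loose thing is moved (over 20 mm) (distance of any of tip_box, sample_rack, spray_flask, fluid_bottle, seedling_pot, hex_driver, spanner from where it was at the start of the episode above 0.02 m).
It also fails if it takes over 35 s, if anything falls off the work surface, if the arm or the gripper's body presses on something with over 40 N, if the wrist force passes 120 N, or if a joint passes its speed limit or range.

## Working session

There is one attempt and no reset: what is moved stays moved. The work goes in short steps, Python scripts to look and compute and a shell command to move; the robot and the scene stay as the last step left them, time stands still between calls to the robot, and variables do not carry over. Pictures are saved under pics/ and viewed, and the job is handed in when it is done.

```bash
ls; mkdir -p pics; python3 - <<'E'
from plant import robot
import cv2,numpy as np
s=robot.read_state();print({k:np.round(v,3) for k,v in s.items()})
for n in("scene","side","wrist"):
    c=robot.read_camera(n);cv2.imwrite(f"pics/{n}0.png",c["color"])
    R=np.array(c["R"]);t=np.array(c["t"])
    print(n,np.round(-R.T@t,3))
    for l in ["red_handlebar","red_lever_press","yellow_handlebar","tip_box","sample_rack","spray_flask","fluid_bottle","seedling_pot","hex_driver","spanner"]:
        for m in robot.mark_of(n,l)[:2]:
            print(' ',l,round(m["score"],2),np.round(R.T@(np.array(m["location"])-t),3))
E
```

```text
pics
{'t': np.float64(0.0), 'q': array([ 1.145,  0.131,  1.489, -0.   ,  1.523, -0.085]), 'dq': array([-0.001, -0.001, -0.001,  0.001,  0.   ,  0.001]), 'joint_torque': array([ 1.0000e-03, -5.5985e+01, -4.9176e+01,  7.7000e-02,  3.5000e-02,
       -0.0000e+00]), 'tool_pos': array([0.2  , 0.565, 0.218]), 'orientation': array([-5.330e-01, -3.096e+00,  3.000e-03]), 'force': array([-0.328, -0.028, -0.386]), 'wrist_torque': array([ 0.023,  0.029, -0.017]), 'opening': np.float64(0.093)}
scene [1.317 0.588 0.928]
  red_handlebar 0.82 [ 0.605  0.234 -0.   ]
  yellow_handlebar 0.7 [ 0.537 -0.19   0.003]
  tip_box 0.77 [0.501 0.46  0.003]
  tip_box 0.16 [ 0.602  0.234 -0.   ]
  sample_rack 0.59 [0.782 0.094 0.003]
  sample_rack 0.23 [0.546 0.006 0.003]
  spray_flask 0.92 [ 0.78  -0.095  0.003]
  seedling_pot 0.84 [0.544 0.005 0.001]
  hex_driver 0.63 [ 0.327 -0.158  0.002]
  hex_driver 0.26 [0.599 0.235 0.001]
  spanner 0.86 [ 0.326  0.155 -0.002]
side [ 0.135 -0.675  0.857]
  red_handlebar 0.67 [0.601 0.235 0.001]
  red_lever_press 0.61 [0.536 0.284 0.099]
  yellow_handlebar 0.63 [ 0.542 -0.189 -0.002]
  tip_box 0.65 [0.505 0.461 0.004]
  sample_rack 0.72 [ 0.789  0.098 -0.001]
  spray_flask 0.55 [ 0.783 -0.097 -0.002]
  fluid_bottle 0.58 [ 0.532 -0.451  0.002]
  fluid_bottle 0.5 [0.548 0.011 0.005]
  hex_driver 0.66 [ 0.334 -0.164  0.004]
  hex_driver 0.22 [ 0.781 -0.097 -0.002]
  spanner 0.7 [0.333 0.158 0.001]
wrist [0.122 0.594 0.386]
  tip_box 0.71 [0.501 0.458 0.002]
```

View pics/scene0.png

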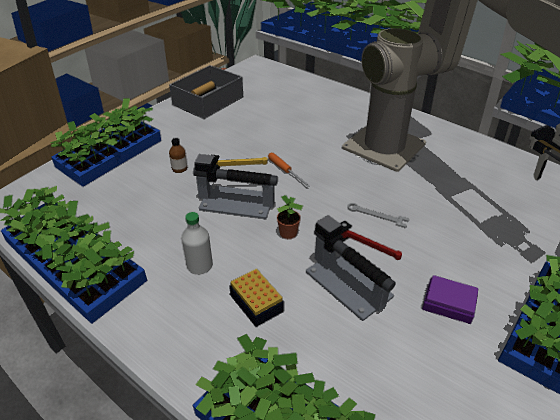

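View pics/side0.png

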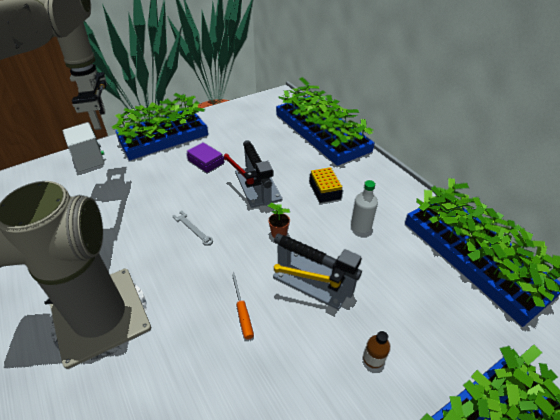

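The scene view shows the red lever from its mount at about (330,230) to the tip at (398,255). The yellow lever is on the left handlebar, and the spanner is at (378,213). In the side view, the red tip is at about (228,156). Next I'll measure the lever's line.

```bash
cat > h.py <<'E'
from plant import robot
import cv2,numpy as np
def back(c,uv,z):
    K=np.array(c["camera_matrix"]);D=np.array(c["D"]);R=np.array(c["R"]);t=np.array(c["t"])
    p=cv2.undistortPoints(np.array(uv,float).reshape(-1,1,2),K,D)[:,0]
    d=np.c_[p,np.ones(len(p))]@R; o=-R.T@t
    return o+d*((z-o[2])/d[:,2])[:,None]
def proj(c,X):
    return cv2.projectPoints(np.array(X,float).reshape(-1,3),cv2.Rodrigues(np.array(c["R"]))[0],np.array(c["t"]),np.array(c["camera_matrix"]),np.array(c["D"]))[0][:,0]
def hb(o,yaw,P):
    c,s=np.cos(yaw),np.sin(yaw);P=np.array(P,float)
    return np.c_[o[0]+c*P[:,0]-s*P[:,1],o[1]+s*P[:,0]+c*P[:,1],P[:,2]]
def lever(th,r,off=0):  # handlebar-frame point, th=lever angle; at stop along +y
    a=0.28-th  # out angle, tip toward -x
    return [-.045-np.sin(a)*r+np.cos(a)*off, -.075+np.cos(a)*r+np.sin(a)*off, .1]
E
python3 - <<'E'
from h import *
for n in("scene","side"):
    c=robot.read_camera(n);im=c["color"].astype(int)
    for l in("red_lever","red_lever_press"):
        o=robot.outline_of(n,l); print(n,l,[(round(x["score"],2),int(x["mask"].sum())) for x in o[:3]])
    b,g,r=im[...,0],im[...,1],im[...,2]
    m=(r>90)&(g<0.35*r)&(b<0.4*r)
    k,lab,st,ce=cv2.connectedComponentsWithStats(m.astype(np.uint8))
    i=1+np.argmax(st[1:,4]);v,u=np.where(lab==i);print(st[i],ce[i])
    W=back(c,np.c_[u,v],.1)[:,:2]
    mu=W.mean(0);_,_,V=np.linalg.svd(W-mu,full_matrices=False);d=V[0]*np.sign(V[0][1]);s=(W-mu)@d
    print(n,"center",mu,"dir",d,"ang from +y toward -x",np.arctan2(-d[0],d[1]),"ends",mu+d*s.min(),mu+d*s.max())
E
```

```text
scene red_lever [(0.56, 413)]
scene red_lever_press [(0.74, 363)]
[347 231  55  25 130] [374.77692308 242.75384615]
scene center [0.52458512 0.25191982] dir [-0.07299954  0.99733197] ang from +y toward -x 0.0730645345003673 ends [0.53004346 0.17734704] [0.51953355 0.32093516]
side red_lever [(0.75, 143)]
side red_lever_press [(0.6, 223), (0.48, 174)]
[224 154  21  19  51] [233.66666667 162.41176471]
side center [0.53893449 0.27602684] dir [-0.08337526  0.99651822] ang from +y toward -x 0.08347216303663112 ends [0.54428538 0.21207184] [0.53413121 0.33343663]
```

```bash
python3 - <<'E'
from h import *
from scipy.spatial.transform import Rotation as Ro
o=(.603,.2345);yaw=-.2
for n in("scene","side"):
    c=robot.read_camera(n);im=c["color"].copy()
    f=4; 
    L=[lever(0,r,off) for r,off in((0,-.005),(.155,-.005),(.155,.005),(0,.005))]
    B=[[-.055,-.1,.012],[.055,-.1,.012],[.055,.1,.012],[-.055,.1,.012]]
    bar=[[0,-.12,.1],[0,.12,.1]]
    p=[proj(c,hb(o,yaw,q)) for q in(L,B,bar)]
    ctr=p[0].mean(0); w=70;h=52
    x0,y0=int(ctr[0]-w),int(ctr[1]-h)
    big=cv2.resize(im[y0:y0+2*h,x0:x0+2*w],None,fx=5,fy=5,interpolation=cv2.INTER_CUBIC)
    for q,col in zip(p,((0,255,0),(255,255,0),(255,0,255))):
        cv2.polylines(big,[np.int32((q-[x0,y0]+.5)*5)],True,col,1)
    cv2.imwrite(f"pics/ov_{n}.png",big)
print("press out",hb(o,yaw,[lever(0,.115)]),"stop",hb(o,yaw,[lever(.28,.115)]))
T=Ro.from_rotvec(robot.read_state()["orientation"]).as_matrix();print(T.round(3))
E
```

```text
press out [[0.53480661 0.28456732 0.1       ]] stop [[0.56684378 0.28264278 0.1       ]]
[[-0.942  0.334 -0.   ]
 [ 0.334  0.942 -0.   ]
 [ 0.    -0.    -1.   ]]
```

View pics/ov_scene.png

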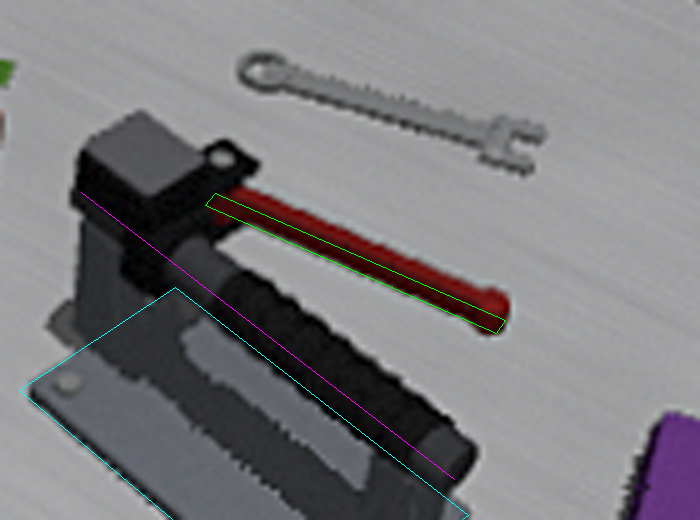

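View pics/ov_side.png

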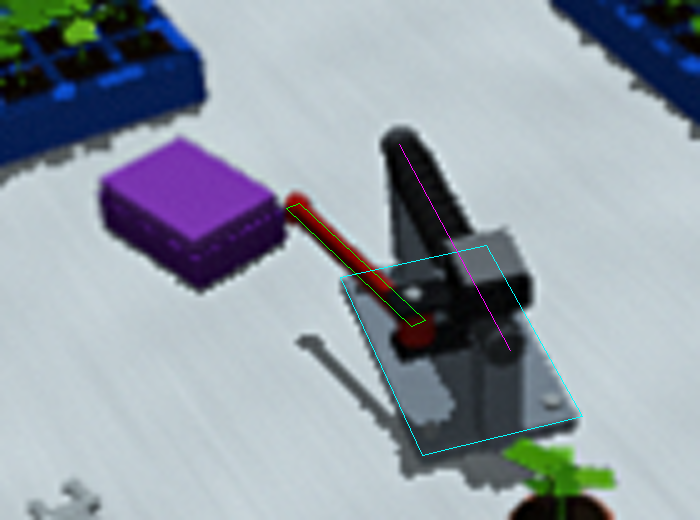

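The overlay agrees with the picture to about 3 mm in both views: scene lever from (215,195) to (505,310), side tip at (295,205). Next I'll close the gripper, turn it, and move in front of the lever at safe height.

```bash
python3 -m pendant '[{"delta_pos":[-0.03,-0.014,0],"spin":-0.03},{"delta_pos":[-0.07,-0.033,0],"spin":-0.06},{"delta_pos":[-0.11,-0.052,0],"spin":-0.1},{"delta_pos":[-0.15,-0.07,0],"spin":-0.142},{"delta_pos":[-0.19,-0.089,0],"spin":-0.142},{"delta_pos":[-0.23,-0.108,0],"spin":-0.142},{"delta_pos":[-0.27,-0.127,0],"spin":-0.142},{"delta_pos":[-0.31,-0.146,0],"spin":-0.142},{"delta_pos":[-0.345,-0.162,0],"spin":-0.142},{"delta_pos":[-0.362,-0.17,0],"spin":-0.142}]' 1 20
python3 -m pendant '[{"delta_pos":[0,0,0],"spin":0},{"delta_pos":[0,0,0],"spin":0},{"delta_pos":[0,0,0],"spin":0}]'
python3 - <<'E'
from h import *
from scipy.spatial.transform import Rotation as Ro
s=robot.read_state();print(s["tool_pos"],s["opening"],s["force"]);print(Ro.from_rotvec(s["orientation"]).as_matrix().round(3))
c=robot.read_camera("wrist");cv2.imwrite("pics/w1.png",c["color"])
R=np.array(c["R"]);t=np.array(c["t"])
for l in("red_lever_press","red_handlebar"):
  for m in robot.mark_of("wrist",l)[:2]: print(l,m["score"],R.T@(np.array(m["location"])-t))
E
```

```text
t: 3.05
tool_pos: [0.487, 0.2817, 0.2187]
orientation: [0.316, 3.125, -0.001]
force: [0.3, 0.1, 0.3]
opening: 0.0177
t: 3.35
tool_pos: [0.4863, 0.2824, 0.2187]
orientation: [0.315, 3.125, -0.0]
force: [0.4, -0.9, -0.8]
opening: 0.0007
[0.48628024 0.28244536 0.21870696] 0.0006784423864329338 [ 0.36105334 -0.88113583 -0.81362613]
[[-0.98   0.199  0.   ]
 [ 0.199  0.98  -0.   ]
 [-0.    -0.    -1.   ]]
red_lever_press 0.66 [0.53060336 0.28811285 0.10015005]
red_handlebar 0.82 [ 0.59663691  0.23743495 -0.00138256]
```

View pics/w1.png

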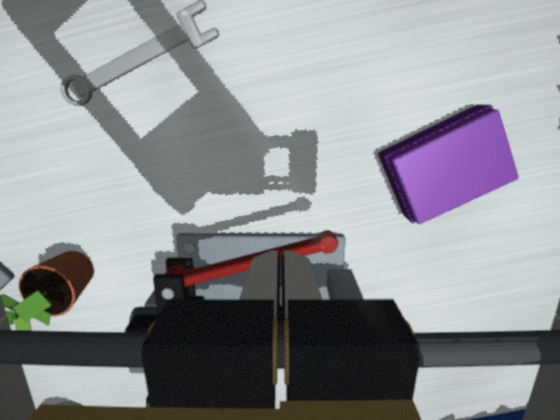

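The wrist view shows the lever from (175,275) to its tip at (333,243). The base plate edge is horizontal in the image, so the tool is square to the bar. The way down in front of the lever is free, so I'm descending.

```bash
python3 -m pendant '[{"delta_pos":[0,0.002,0.02],"spin":0},{"delta_pos":[0,0.002,0.05],"spin":0},{"delta_pos":[0,0.002,0.08],"spin":0},{"delta_pos":[0,0.002,0.11],"spin":0},{"delta_pos":[0,0.002,0.128],"spin":0},{"delta_pos":[0,0.002,0.134],"spin":0},{"delta_pos":[0,0.002,0.134],"spin":0}]'
python3 -m pendant '[{"delta_pos":[-0.004,0,0],"spin":0},{"delta_pos":[-0.01,0,0],"spin":0},{"delta_pos":[-0.016,0,0],"spin":0},{"delta_pos":[-0.02,0,0],"spin":0},{"delta_pos":[-0.02,0,0],"spin":0}]'
python3 - <<'E'
from h import *
for n in("scene","side","wrist"):
    c=robot.read_camera(n);im=c["color"]
    if n!="wrist":
        p=proj(c,[.53,.285,.1])[0].astype(int);im=cv2.resize(im[p[1]-50:p[1]+50,p[0]-65:p[0]+65],None,fx=5,fy=5)
    cv2.imwrite(f"pics/{n}2.png",im)
E
```

```text
t: 4.2
tool_pos: [0.4858, 0.2847, 0.0841]
orientation: [-0.312, -3.125, 0.002]
force: [0.4, 0.5, -0.5]
opening: 0.0007
t: 4.7
tool_pos: [0.5064, 0.2807, 0.0845]
orientation: [0.313, 3.126, -0.001]
force: [-0.1, 1.2, 0.3]
opening: 0.0006
```

View pics/side2.png

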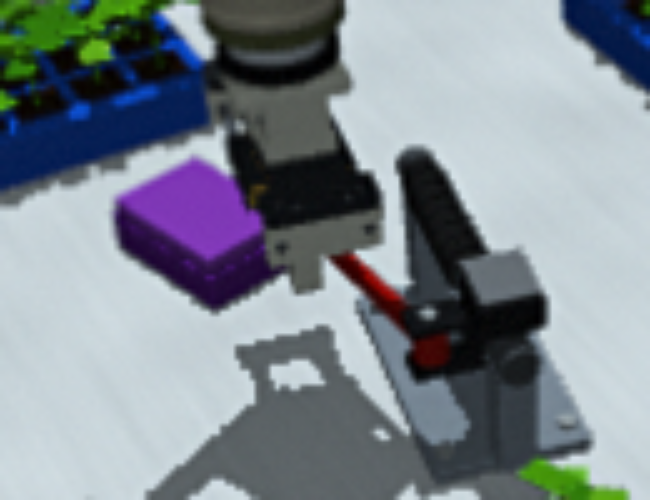

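View pics/wrist2.png

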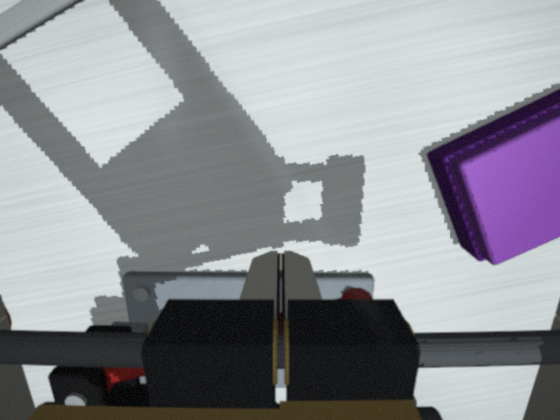

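The side view shows the closed fingers (finger tip at 308,285) on the robot side of the lever. The grip and the gap are clear. Pressing in small steps.

```bash
python3 -m pendant '[{"delta_pos":[-0.003,0.003,0],"spin":0},{"delta_pos":[-0.006,0.006,0],"spin":0},{"delta_pos":[-0.009,0.006,0],"spin":0},{"delta_pos":[-0.012,0.006,0],"spin":0},{"delta_pos":[-0.012,0.006,0],"spin":0}]'
python3 -m pendant '[{"delta_pos":[-0.003,0,0],"spin":0},{"delta_pos":[-0.006,0,0],"spin":0},{"delta_pos":[-0.009,0,0],"spin":0},{"delta_pos":[-0.012,0,0],"spin":0},{"delta_pos":[-0.012,0,0],"spin":0}]'
```

```text
t: 5.35
tool_pos: [0.5182, 0.2845, 0.0838]
orientation: [-0.312, -3.124, 0.002]
force: [-3.7, 1.8, 0.9]
opening: 0.0007
t: 5.85
tool_pos: [0.5299, 0.2822, 0.0836]
orientation: [-0.312, -3.124, 0.001]
force: [-4.2, 3.0, 0.3]
opening: 0.0008
```

```bash
python3 -m pendant '[{"delta_pos":[-0.003,0,0],"spin":0},{"delta_pos":[-0.006,0,0],"spin":0},{"delta_pos":[-0.009,0,0],"spin":0},{"delta_pos":[-0.009,0,0],"spin":0}]'
python3 -m pendant '[{"delta_pos":[-0.002,0,0],"spin":0},{"delta_pos":[-0.004,0,0],"spin":0},{"delta_pos":[-0.004,0,0],"spin":0}]'
python3 -m pendant '[{"delta_pos":[-0.001,0,0],"spin":0},{"delta_pos":[-0.002,0,0],"spin":0},{"delta_pos":[-0.002,0,0],"spin":0}]'
```

```text
t: 6.25
tool_pos: [0.5386, 0.281, 0.0834]
orientation: [-0.311, -3.123, -0.0]
force: [-4.5, 5.7, 2.0]
opening: 0.0006
t: 6.55
tool_pos: [0.5422, 0.2807, 0.0834]
orientation: [-0.311, -3.122, -0.001]
force: [-5.9, 5.3, 2.6]
opening: 0.0006
t: 6.85
tool_pos: [0.5438, 0.2805, 0.0834]
orientation: [-0.311, -3.121, -0.001]
force: [-6.0, 4.3, 2.9]
opening: 0.0009
```

```bash
python3 -m pendant '[{"delta_pos":[-0.001,0,0],"spin":0},{"delta_pos":[-0.002,0,0],"spin":0},{"delta_pos":[-0.002,0,0],"spin":0}]'
python3 -m pendant '[{"delta_pos":[-0.001,0,0],"spin":0},{"delta_pos":[-0.002,0,0],"spin":0},{"delta_pos":[-0.002,0,0],"spin":0}]'
python3 -m pendant '[{"delta_pos":[-0.001,0,0],"spin":0},{"delta_pos":[-0.002,0,0],"spin":0},{"delta_pos":[-0.002,0,0],"spin":0}]'
```

```text
t: 7.15
tool_pos: [0.5454, 0.2803, 0.0834]
orientation: [-0.31, -3.12, -0.002]
force: [-5.6, 3.6, 2.4]
opening: 0.0006
t: 7.45
tool_pos: [0.5469, 0.2801, 0.0834]
orientation: [-0.31, -3.118, -0.002]
force: [-5.9, 3.7, 3.1]
opening: 0.0005
t: 7.75
tool_pos: [0.5482, 0.2799, 0.0834]
orientation: [-0.31, -3.117, -0.002]
force: [-7.8, 3.4, 2.6]
opening: 0.0008
```

```bash
python3 -m pendant '[{"delta_pos":[-0.001,0,0],"spin":0},{"delta_pos":[-0.002,0,0],"spin":0},{"delta_pos":[-0.002,0,0],"spin":0}]'
python3 -m pendant '[{"delta_pos":[-0.001,0,0],"spin":0},{"delta_pos":[-0.002,0,0],"spin":0},{"delta_pos":[-0.002,0,0],"spin":0}]'
python3 - <<'E'
from h import *
for n in("scene","side"):
    c=robot.read_camera(n);im=c["color"]
    p=proj(c,[.55,.27,.1])[0].astype(int);x0,y0=p[0]-65,p[1]-50
    im=cv2.resize(im[y0:y0+100,x0:x0+130],None,fx=5,fy=5)
    for th,col in((0,(255,255,0)),(.28,(0,255,0))):
        q=proj(c,hb((.602,.236),-.2,[lever(th,0),lever(th,.155)]))
        cv2.polylines(im,[np.int32((q-[x0,y0]+.5)*5)],False,col,1)
    cv2.imwrite(f"pics/{n}3.png",im)
E
```

```text
t: 8.05
tool_pos: [0.5486, 0.2799, 0.0834]
orientation: [-0.309, -3.113, -0.001]
force: [-11.8, 3.1, 7.2]
opening: 0.0004
t: 8.35
tool_pos: [0.5486, 0.2798, 0.0834]
orientation: [-0.308, -3.109, -0.001]
force: [-13.7, 3.6, 8.4]
opening: 0.0006
```

View pics/scene3.png

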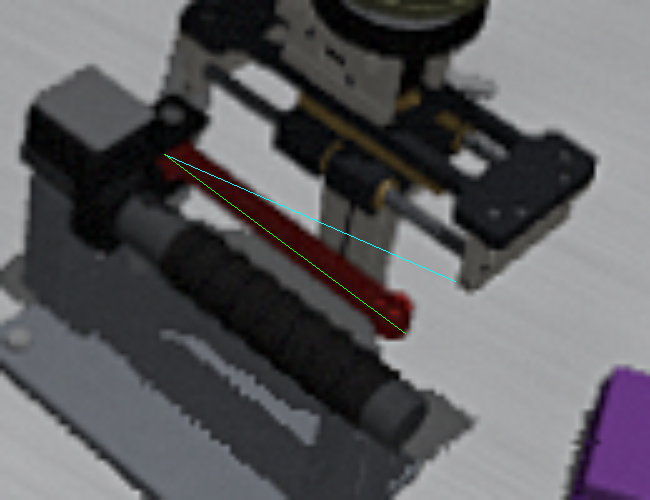

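View pics/side3.png

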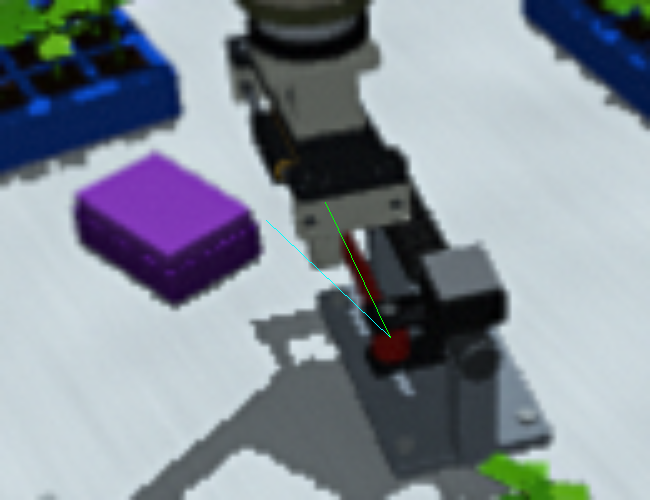

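In the scene view the blade lies along the predicted stop line (170,155)→(405,330), parallel to the grip. The TCP has stalled at x=0.5486 while the force rises, so this is the stop. I'll hold a moment, then let it come out.

```bash
python3 -m pendant '[{"delta_pos":[-0.003,0,0],"spin":0},{"delta_pos":[-0.003,0,0],"spin":0},{"delta_pos":[-0.003,0,0],"spin":0},{"delta_pos":[-0.003,0,0],"spin":0},{"delta_pos":[-0.003,0,0],"spin":0},{"delta_pos":[-0.003,0,0],"spin":0}]'
python3 -m pendant '[{"delta_pos":[0.005,0,0],"spin":0},{"delta_pos":[0.012,0,0],"spin":0},{"delta_pos":[0.02,0,0],"spin":0},{"delta_pos":[0.028,0,0],"spin":0},{"delta_pos":[0.036,0,0],"spin":0},{"delta_pos":[0.043,0,0],"spin":0},{"delta_pos":[0.048,0,0],"spin":0},{"delta_pos":[0.048,0,0],"spin":0},{"delta_pos":[0.048,0,0],"spin":0},{"delta_pos":[0.048,0,0],"spin":0}]'
python3 - <<'E'
from h import *
from scipy.spatial.transform import Rotation as Ro
print(Ro.from_rotvec(robot.read_state()["orientation"]).as_matrix().round(3))
for n in("scene",):
    c=robot.read_camera(n);im=c["color"]
    p=proj(c,[.55,.27,.1])[0].astype(int);x0,y0=p[0]-65,p[1]-50
    im=cv2.resize(im[y0:y0+100,x0:x0+130],None,fx=5,fy=5)
    for th,col in((0,(255,255,0)),(.28,(0,255,0))):
        q=proj(c,hb((.602,.236),-.2,[lever(th,0),lever(th,.155)]))
        cv2.polylines(im,[np.int32((q-[x0,y0]+.5)*5)],False,col,1)
    cv2.imwrite(f"pics/{n}4.png",im)
E
```

```text
t: 9.05
tool_pos: [0.5487, 0.2798, 0.0834]
orientation: [-0.307, -3.104, 0.0]
force: [-18.1, 3.0, 10.3]
opening: 0.0003
t: 10.05
tool_pos: [0.5021, 0.2892, 0.0847]
orientation: [-0.307, -3.104, -0.0]
force: [0.7, 0.5, 1.4]
opening: 0.0006
[[-0.98   0.196 -0.022]
 [ 0.196  0.981  0.002]
 [ 0.022 -0.002 -1.   ]]
```

View pics/scene4.png

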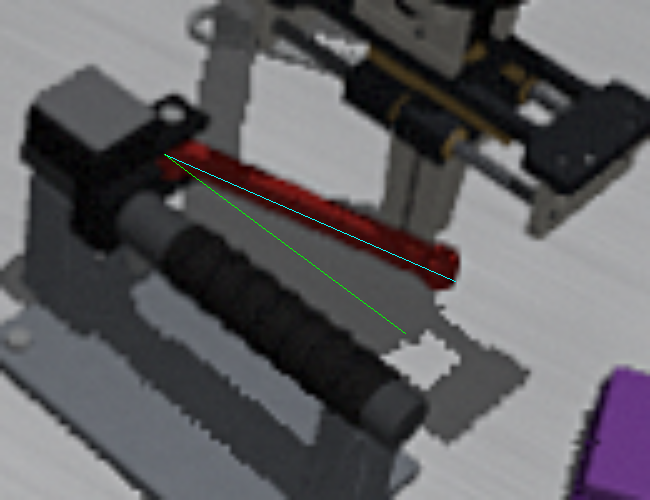

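The lever is fully out on the rest line, tip at (455,270), and the force is about zero. Second press.

```bash
python3 -m pendant '[{"delta_pos":[-0.005,0,0],"spin":0},{"delta_pos":[-0.01,0,0],"spin":0},{"delta_pos":[-0.015,0,0],"spin":0},{"delta_pos":[-0.02,0,0],"spin":0},{"delta_pos":[-0.025,0,0],"spin":0},{"delta_pos":[-0.03,0,0],"spin":0},{"delta_pos":[-0.035,0,0],"spin":0},{"delta_pos":[-0.04,0,0],"spin":0},{"delta_pos":[-0.043,0,0],"spin":0},{"delta_pos":[-0.043,0,0],"spin":0}]'
python3 -m pendant '[{"delta_pos":[-0.002,0,0],"spin":0},{"delta_pos":[-0.004,0,0],"spin":0},{"delta_pos":[-0.004,0,0],"spin":0}]'
python3 -m pendant '[{"delta_pos":[-0.001,0,0],"spin":0},{"delta_pos":[-0.002,0,0],"spin":0},{"delta_pos":[-0.002,0,0],"spin":0}]'
```

```text
t: 11.1
tool_pos: [0.5439, 0.2818, 0.0835]
orientation: [-0.306, -3.103, -0.002]
force: [-6.0, 6.5, 1.5]
opening: 0.0009
t: 11.4
tool_pos: [0.5473, 0.2814, 0.0835]
orientation: [-0.305, -3.101, -0.003]
force: [-8.0, 3.3, 4.1]
opening: 0.0007
t: 11.7
tool_pos: [0.5484, 0.2812, 0.0834]
orientation: [-0.305, -3.099, -0.002]
force: [-8.9, 1.5, 5.7]
opening: 0.0007
```

```bash
python3 -m pendant '[{"delta_pos":[-0.002,0,0],"spin":0},{"delta_pos":[-0.003,0,0],"spin":0},{"delta_pos":[-0.003,0,0],"spin":0},{"delta_pos":[-0.003,0,0],"spin":0}]'
python3 -m pendant '[{"delta_pos":[-0.003,0,0],"spin":0},{"delta_pos":[-0.003,0,0],"spin":0},{"delta_pos":[-0.003,0,0],"spin":0},{"delta_pos":[-0.003,0,0],"spin":0}]'
python3 - <<'E'
from h import *
for n in("scene","side"):
    c=robot.read_camera(n);cv2.imwrite(f"pics/{n}5.png",c["color"])
    R=np.array(c["R"]);t=np.array(c["t"])
    for l in ["yellow_handlebar","tip_box","sample_rack","spray_flask","fluid_bottle","seedling_pot","hex_driver","spanner"]:
        for m in robot.mark_of(n,l)[:1]:
            print(' ',l,round(m["score"],2),np.round(R.T@(np.array(m["location"])-t),3))
s=robot.read_state();print(s["t"],s["tool_pos"],s["force"])
E
```

```text
t: 12.1
tool_pos: [0.5487, 0.2811, 0.0833]
orientation: [-0.303, -3.093, -0.001]
force: [-17.2, 1.8, 10.2]
opening: 0.0003
t: 12.5
tool_pos: [0.5486, 0.2811, 0.0833]
orientation: [-0.302, -3.087, -0.0]
force: [-18.9, 2.2, 12.2]
opening: 0.0006
  yellow_handlebar 0.95 [ 0.536 -0.189  0.001]
  tip_box 0.89 [ 0.501  0.46  -0.   ]
  sample_rack 0.91 [0.779 0.094 0.   ]
  spray_flask 0.71 [ 0.779 -0.095  0.004]
  fluid_bottle 0.67 [ 0.524 -0.45   0.002]
  seedling_pot 0.83 [0.544 0.006 0.   ]
  hex_driver 0.52 [ 0.328 -0.16   0.003]
  yellow_handlebar 0.97 [ 0.545 -0.188  0.002]
  tip_box 0.97 [0.503 0.461 0.005]
  sample_rack 0.57 [ 0.787  0.095 -0.002]
  spray_flask 0.94 [ 0.78  -0.097 -0.002]
  fluid_bottle 0.69 [ 0.531 -0.456 -0.001]
  seedling_pot 0.72 [0.546 0.007 0.002]
  hex_driver 0.83 [ 0.335 -0.162  0.003]
  spanner 0.77 [0.333 0.159 0.002]
13.4 [0.54864141 0.28111687 0.08333234] [-18.9511493    1.49153089  12.01004113]
```

View pics/scene5.png

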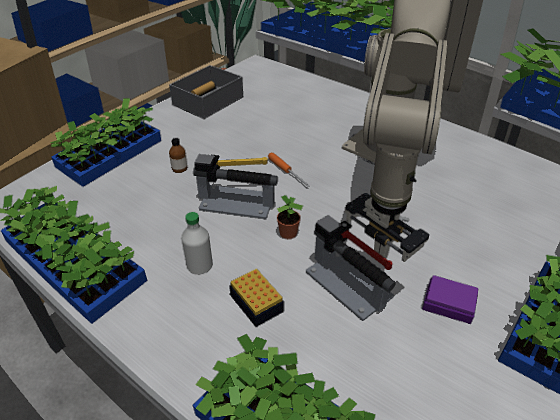

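The scene view shows the red lever pressed parallel to its bar, tip at (390,265). The yellow lever is out at (243,161) and nothing else has moved. The push is steady at about 19 N, so I'm handing in.

```bash
python3 -c "
from plant import robot
print(robot.close_job());s=robot.read_state();print(s['t'],s['tool_pos'],s['force'])"
```

```text
the job is handed in; nothing more can be done
None
the job is handed in; nothing more can be done
```

I pressed the red lever to its stop with the closed fingertips on its outer face, held it there, and let it come fully out. I then pressed it to the stop again and handed in at about 13.4 s while still holding it.

- **Both presses:** the TCP stalled at x = 0.5486–0.5487 m while the horizontal force rose to about 18–19 N, well under the 45 N limit. After the first press the camera showed the blade on the predicted stop line, parallel to the bar. After the second press it again looked parallel to the bar.
- **Release:** the camera showed the lever back on its rest line, and the tool force had dropped to about zero.
- **Rest of the bench:** the last marks for every loose thing lie within about 8 mm of the first ones, which is mostly the detectors' own scatter. The fluid bottle's first reading came from the side camera only. The yellow lever looked out in the final picture; I judged that by eye and did not measure its angle.

In the last check the scene camera did not report the spanner, but the side camera found it in place. The tool tilted about 3° under the push. The first overlay had the lever about 3 mm off, so I found the stop by force rather than by computed position. I could not read the state after hand-in, so the final second of holding was not checked.

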